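# Hang the waste bin on the sampling cart's rail and fit its inner pail

### The arm

A 7-joint arm with a two-finger parallel gripper is mounted at the origin on the work surface. World frame = base frame: x ahead of the robot, y to its left, z up, the work surface at z = 0. Lengths are in mm, angles in rad, forces in N, time in s.
With the tool pointing down it reaches from about 400 to 875 mm from the base axis. Payload 19.3 kg.
Tool frame: the origin (TCP) lies at the very end of the fingers, on their centre line; the grasp point (between the pads) lies 19 mm behind it (grip_point_offset is the z of the grasp point in the tool frame, in mm); z points along the fingers, y is the line along which they close (so a half turn about z gives the same grasp; the last joint's range is limited). The gripper opens to 85 mm and grips with 20 to 120 N. Pads are 22 mm wide; open, the fingers measure 114 mm over their backs; the gripper's body (76 mm by 85 mm) begins 54 mm behind the grasp point. The pads swing forward as they close: fully open they stand 13 mm farther back than shut.
Start: joints at [1.041, 0.521, -0.036, 1.599, 0.021, 1.021, -0.113], TCP at [277.328, -560.093, 231.291] pointing down, gripper open.
Joint ranges: [-2.91, 2.91], [-0.3, 2.13], [-1.5, 1.42], [0.17, 2.43], [-1.26, 4.41], [0.16, 1.93], [-2.52, 2.52]. Speed limits (rad/s): [1.89, 1.89, 2.39, 2.39, 3.01, 3.01, 3.01].

### API

Orientations are given as a 3x3 rotation matrix whose columns are the frame's x, y, z axes.
In Python, from workcell import movep, movel, goto_joints, open_gripper, clamp, wait, inverse_kinematics, read_state, camera, PlanningError, finish_job, grip_point_offset gives the robot as it stands. Calls block until the motion is done:
- movep(position, orientation): joint-space move of the TCP to a pose.
- movel(position, frame=None, max_speed=150, guard=None): straight line of the TCP; frame=None keeps the orientation; max_speed is the mean speed in mm/s. With guard (N) it stops when the force on the tool has changed by that much, and returns True; else False.
- goto_joints(angles): joint-space move.
- open_gripper() and clamp(): open the fingers fully, or close them until they stop; the grip force is fixed at half the most.
- wait(seconds).
- inverse_kinematics(position, orientation): joint angles nearest the present ones, or None.
- read_state(): the state.
- camera(name): name is "scene" or "side" or "wrist"; returns a dict with "image" (420x560x3 uint8, blue, green, red), "range_z" (420x560 float32, mm along the optical axis (not along the pixel's ray), 0 where there is no reading), "fx", "fy", "cx", "cy" (pixels), "cam_to_world" (4x4, takes a point from camera to world coordinates). Camera axes: x right, y up, looking along -z (the intrinsics and any distortion apply to the point x, -y, -z); pixel columns grow to the right and rows downward; lengths in mm; the calibration is good to about 2 mm. The wrist camera is an equidistant fisheye: a pixel r from the principal point sees the ray r / f radians off the axis. A picture is of the moment at which its call begins.
A pose or a line that the arm cannot do raises PlanningError and nothing moves.
- finish_job(): hands the job in; it is judged then, once.
The state is a dict: "time": time; "qpos": joint angles; "qvel": joint speeds; "joint_efforts": joint torques, N m; "eef_pos": TCP position; "tool_rot": TCP orientation; "ft_force": force on the tool from outside, world axes, zero at the start; "torque": the same for the moment, N m; "finger_gap": finger opening in mm; "gripper_force": force on a finger pad.
Only numpy, scipy, OpenCV 4.12 (cv2) and the standard library are available. Lean on these libraries where they do the work, as an engineer would, in place of code of your own. Each camera call takes 0.05 s, during which the arm holds its last target. There are 200 camera calls.

### The job

Hook the blue bin (its yellow tab is there to hold it by) onto the open stretch of the steel rail and slide it along under the keeper rod until it presses against the black buffer of the red collar; feel for the contact, and do not shove the collar out of its place. Then nest the yellow pail in the hanging bin, seated on its floor, let go, and leave the other things on the cart standing where they are.

Things in the scene. Friction and masses are not known exactly. Their poses are not given: they have to be found in the camera images.
- rail_top (a point): Middle of the top edge of the fixed steel rail, 150 mm above the table; y runs along the rail. The rail is a flat bar 10 mm thick (x), 25 mm high, 360 mm long (y -180 to 180 mm) between two blue posts (16 x 20 mm, tops level with the rail) at y = +-190 mm. The bin hangs on its +x side.
- rail: The rail's whole frame; origin on the table under the rail's middle, axes as rail_top. White bumper bar below the rail (face at x = 6, z 60 to 76 mm): the hung bin's back plate leans on it. Keeper rod 6 mm thick above the rail (x = -6, z 165 to 171 mm) from y = -33 mm to the +y post: the hook goes on only in the open stretch, y -180 to -33 mm.
- collar: Red collar round the rail, held by friction (slips at about 9 N): 20 mm along the rail (y +-10), 28 wide, top 10 mm above the rail. Origin at its middle on the rail's top edge, axes as the rail's. A stiff black buffer sleeve (25 mm wide, top 8 mm above the rail) sticks out of its -y face by 4 to 16 mm, different each time and not measured.
- bin: Blue tapered round bin with hook and tab, 0.3 kg, 100 mm high, outside diameter 68 mm at the foot, 90 at the rim, wall 4, floor 5 mm thick. Origin under the centre of the foot, z up, hook towards -x. Flat back plate 50 mm wide, outer face at x = -72.5 mm.
- bin_hook (a point): Middle of the hook's slot, on the underside of the hook's top (bin frame -80.5, 0, 99 mm); lies on the rail's top edge when hung. The steel hook is 50 mm wide (y), top plate 6 mm thick; slot 16 mm wide in x between back plate and lip; the lip goes down 29 mm below this point, its lower end flaring out to 18 mm on the -x side.
- bin_tab (a point): Grip point of the bin's yellow upright tab (bin frame -55, 0, 138 mm). The tab is 10 mm thick (y), x -70 to -42, z 105 to 155 mm in the bin's frame; the fingers close along y.
- pail: Loose yellow rigid inner pail, 0.09 kg, open at the top: 140 mm high, outside diameter 52 mm at the foot, 66 mm from z = 100 mm upwards, wall 3.5 mm, no handle. Origin under the centre of its foot, z up. Nested in the bin its foot stands on the bin's floor (5 mm above the bin's origin) and it stands out 45 mm above the bin's rim.
- sanitizer: Bystander: white bottle with a blue cap, 56 mm diameter, 150 mm high, origin under its centre.
- jar: Bystander: clear jar with a red cap, 52 mm diameter, 60 mm high, origin under its centre.
- wipes: Bystander: blue pack of wipes, 80 x 150 x 55 mm, origin under its centre.
- tube_rack: Bystander: white rack with red-capped tubes, 56 x 122 x 82 mm, origin under its centre.
- spray: Bystander: clear bottle, 64 mm diameter, 170 mm high, origin under its centre.

How it is judged (in metres and radians):
On the way, in this order (a step that is already met when the one before it is completed fails the run):
1. the bin hangs by its hook on the open stretch of the rail (x of bin_hook in the frame of rail_top between -0.008 and 0.008 m and z of bin_hook in the frame of rail_top between -0.005 and 0.005 m and angle between bin's own z axis and vertical below 0.17 rad and y of bin_hook in the frame of rail_top below -0.03 m), for 0.1 s.
2. the hooked bin, slid along, presses against the collar's buffer (over 1.5 N) (x of bin_hook in the frame of rail_top between -0.008 and 0.008 m and z of bin_hook in the frame of rail_top between -0.005 and 0.005 m and angle between bin's own z axis and vertical below 0.17 rad and y of bin_hook in the frame of collar between -0.056 and -0.035 m and contact force between bin and collar above 1.5 N), for 0.1 s.
3. the pail is nested in the bin that hangs at the collar (x of bin_hook in the frame of rail_top between -0.008 and 0.008 m and z of bin_hook in the frame of rail_top between -0.005 and 0.005 m and angle between bin's own z axis and vertical below 0.17 rad and y of bin_hook in the frame of collar between -0.056 and -0.035 m and x of pail in the frame of bin between -0.008 and 0.008 m and y of pail in the frame of bin between -0.008 and 0.008 m and z of pail in the frame of bin between 0.002 and 0.01 m and angle between the z axis of pail and the z axis of bin, either way round below 0.14 rad), for 0.2 s.
At the end, for the whole second after the job is handed in: Bin hung upright (within 0.17 rad): hook slot within 8 mm of the rail's centre line, 5 mm of its top, hook centre 35 to 56 mm short of the collar's middle (at the buffer). Pail nested: foot 2 to 10 mm above the bin's origin, within 8 mm of its axis in x and y, within 0.14 rad. Both at rest (all of step 3 and linear speed of each of bin, pail below 0.02 m/s); the robot touches nothing.
It fails at once if the collar is shoved more than 6 mm along the rail (distance of collar from where it was at the start of the episode above 0.006 m).
It fails at once if a bystander is moved more than 30 mm (distance of any of sanitizer, jar, wipes, tube_rack, spray from where it was at the start of the episode above 0.03 m).
It fails at once if a bystander is tipped over (angle between any of sanitizer, jar, wipes, tube_rack, spray's own z axis and vertical above 0.5 rad).
It also fails if it takes over 72 s, if anything falls off the work surface, if the arm or the gripper's body presses on something with over 40 N, if the wrist force passes 120 N, or if a joint passes its speed limit or range.

## Working session

There is one attempt and no reset: what is moved stays moved. The work goes in short steps, each a Python script; the robot and the scene stay as the last script left them, time stands still between calls to the robot, and variables do not carry over. Pictures are saved under pics/ and viewed, at most 10 in all, crops included, and the job is handed in when it is done.

```bash
mkdir -p pics; ls; cat > h.py <<'E'
import numpy as np, cv2
from workcell import *
def pts(c):
    z=c["range_z"]; v,u=np.mgrid[:z.shape[0],:z.shape[1]]
    p=np.stack([(u-c["cx"])/c["fx"]*z,-(v-c["cy"])/c["fy"]*z,-z,np.ones_like(z)],-1)
    return (p@np.array(c["cam_to_world"]).T)[...,:3]
E
python3 - <<'E'
from h import *
for n in("scene","side"):
    c=camera(n); cv2.imwrite(f"pics/{n}0.png",c["image"]); np.savez(f"{n}0.npz",**c)
    print(n,c["fx"],c["cx"],c["cy"],np.round(c["cam_to_world"],3).tolist(), (c["range_z"]>0).mean())
s=read_state();print(s["time"],s["tool_rot"],s["ft_force"],s["finger_gap"],grip_point_offset)
E
```

```text
pics
scene 417.6451763349982 273.890533773179 208.8400760393392 [[-0.379, -0.695, 0.611, 1270.91], [0.925, -0.275, 0.261, 368.43], [-0.013, 0.664, 0.747, 991.995], [0.0, 0.0, 0.0, 1.0]] 0.995718537414966
side 430.18778478685897 277.54585477448705 197.1277851309772 [[-0.998, 0.026, -0.049, 499.185], [-0.053, -0.71, 0.703, 873.676], [-0.017, 0.704, 0.71, 938.906], [0.0, 0.0, 0.0, 1.0]] 0.9959906462585034
0.1 [[ 8.96167170e-01  4.43716297e-01 -5.00962443e-04]
 [ 4.43716573e-01 -8.96166792e-01  8.26620666e-04]
 [-8.21608448e-05 -9.63075641e-04 -9.99999533e-01]] [0.68666015 0.13277317 0.14372781] 85.3838949708625 -18.700000000000003
```

View pics/scene0.png

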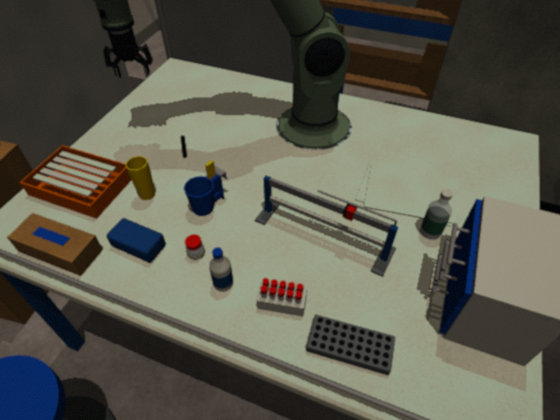

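View pics/side0.png

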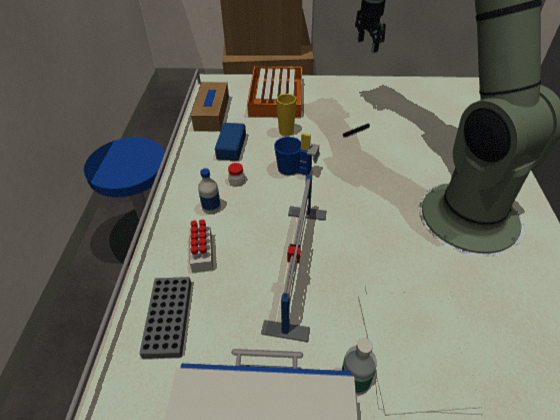

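The scene view shows the rail running from the post at (267,185) to the post at (392,240), with the collar at (350,212). The bin is at (202,195), its tab at (211,168), and the pail at (143,178). The side view agrees: bin (290,157), tab (306,141), pail (287,115), collar (294,254).

```bash
python3 - <<'E'
from h import *
def load(n): return dict(np.load(n+"0.npz"))
P={}
for n in("scene","side"):
    c=load(n); p=pts(c); hsv=cv2.cvtColor(c["image"],cv2.COLOR_BGR2HSV); P[n]=(p,hsv,c)
    H,S,V=[hsv[...,i].astype(int) for i in range(3)]
    R=lambda m:[(k,) for k in m]
    ok=(c["range_z"]>0)
    tbl=ok&(abs(p[...,2])<15)
    print(n,"table z",np.median(p[...,2][tbl]))
    for name,m in dict(yellow=(H>18)&(H<34)&(S>140),blue=(H>105)&(H<128)&(S>120),red=((H<6)|(H>172))&(S>150)).items():
        m=(m&ok&(p[...,0]>200)&(p[...,0]<1000)&(abs(p[...,1])<700)&(p[...,2]>8)).astype(np.uint8)
        k,l,st,ce=cv2.connectedComponentsWithStats(m)
        for i in range(1,k):
            if st[i,4]<25: continue
            q=p[l==i]
            print(n,name,st[i].tolist(),"min",np.round(np.percentile(q,3,0)),"med",np.round(np.median(q,0)),"max",np.round(np.percentile(q,97,0)))
E
```

```text
scene table z 1.2015140802030828
scene yellow [125, 156, 30, 43, 782] min [ 525. -421.   16.] med [ 567. -377.  104.] max [ 586. -359.  140.]
scene yellow [206, 160, 9, 18, 118] min [ 475. -178.  103.] med [ 488. -172.  134.] max [ 501. -167.  156.]
scene blue [185, 175, 38, 40, 1052] min [ 479. -229.   14.] med [ 525. -176.   66.] max [ 582. -149.  100.]
scene blue [265, 177, 7, 35, 138] min [475.   5.  15.] med [484.  13.  91.] max [487.  18. 151.]
scene blue [440, 200, 42, 134, 2214] min [435. 558.  41.] med [612. 559. 167.] max [699. 573. 210.]
scene blue [108, 219, 57, 43, 1386] min [ 712. -357.   18.] med [ 753. -281.   55.] max [ 784. -221.   59.]
scene blue [33, 227, 36, 18, 296] min [ 830. -549.   69.] med [ 843. -497.   72.] max [ 856. -448.   75.]
scene blue [381, 226, 16, 35, 190] min [526. 378.  18.] med [533. 386.  91.] max [536. 393. 151.]
scene blue [213, 248, 9, 10, 78] min [756. -12. 139.] med [768.  -1. 150.] max [777.   8. 153.]
scene blue [213, 273, 19, 15, 150] min [763. -11.  25.] med [786.  13.  47.] max [793.  24.  67.]
scene red [345, 205, 11, 15, 116] min [
[... 1466 characters left out ...]
9.] max [529. 398. 151.]
side blue [282, 321, 7, 12, 60] min [516. 393.  17.] med [522. 396.  40.] max [529. 398.  67.]
side blue [181, 364, 170, 12, 692] min [410. 561. 204.] med [548. 565. 207.] max [686. 569. 209.]
side red [228, 163, 15, 12, 141] min [ 678. -143.   49.] med [ 697. -117.   58.] max [ 717. -100.   62.]
side red [191, 221, 7, 33, 192] min [754. 126.  72.] med [767. 176.  80.] max [781. 222.  84.]
side red [199, 220, 7, 34, 202] min [733. 120.  71.] med [746. 172.  80.] max [760. 218.  83.]
side red [288, 245, 8, 17, 77] min [506. 256. 133.] med [515. 272. 159.] max [520. 280. 162.]
side red [297, 246, 4, 17, 38] min [495. 260. 132.] med [497. 280. 157.] max [499. 283. 162.]
```

```bash
python3 - <<'E'
import cv2
a=cv2.imread("pics/scene0.png")[140:280,120:410]; b=cv2.imread("pics/side0.png")[80:345,230:370]
a=cv2.resize(a,None,fx=2,fy=2,interpolation=3)
b=cv2.resize(b,None,fx=2.2,fy=2.2,interpolation=3)
import numpy as np
o=np.zeros((600,800,3),np.uint8)
a=cv2.resize(a,(480,232)); o[:232,:480]=a; o[:583,482:482+308]=b[:583,:308]; cv2.imwrite("pics/c1.png",cv2.convertScaleAbs(o,alpha=1.5))
E
```

```text
(no output)
```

View pics/c1.png

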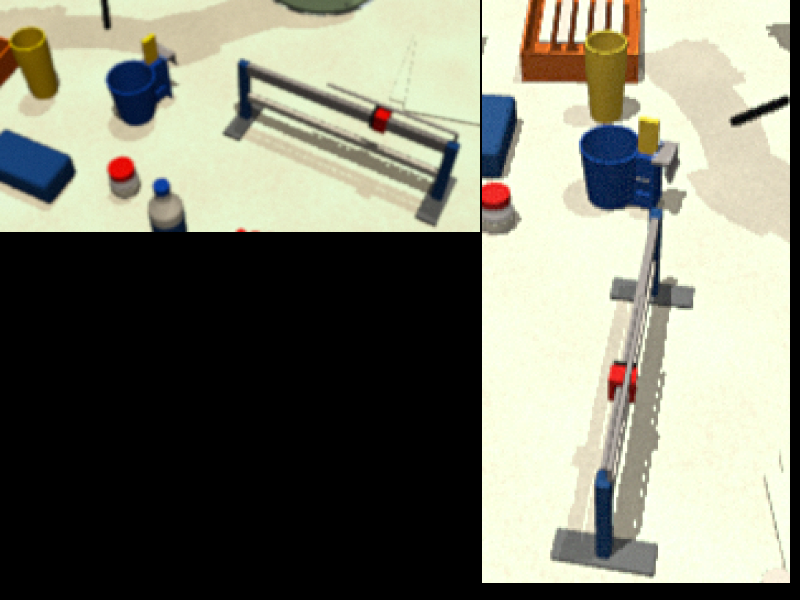

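The crop shows the hook on the robot side of the bin (−x roughly along world −x), and the rail and collar unobstructed. Next I'll fit the geometry from each camera separately.

```bash
cat > fit.py <<'E'
from h import *
from scipy.optimize import least_squares
def circ(q,r,c0):
    return least_squares(lambda c:np.hypot(*(q[:,:2]-c).T)-r,c0,loss="soft_l1",f_scale=2).x
if __name__=="__main__":
  for n in("scene","side"):
    c=dict(np.load(n+"0.npz")); p=pts(c); hsv=cv2.cvtColor(c["image"],cv2.COLOR_BGR2HSV).astype(int); H,S,V=hsv[...,0],hsv[...,1],hsv[...,2]
    X,Y,Z=p[...,0],p[...,1],p[...,2]
    ye=(H>18)&(H<34)&(S>120); bl=(H>105)&(H<128)&(S>100)
    b=p[bl&(Z>96)&(Z<104)&(X>440)&(X<600)&(Y<-120)&(Y>-260)]
    for r in(43,):
        cb=circ(b,r,[525,-190]); print(n,"bin rim",len(b),cb,np.median(b[:,2]))
    t=p[ye&(Z>108)&(X<515)&(X>450)&(Y>-200)&(Y<-150)]
    tc=(t.min(0)+t.max(0))/2; rect=cv2.minAreaRect(t[:,:2].astype(np.float32)); print("tab",tc,rect,"dist",np.hypot(*(tc[:2]-cb)),"dir",np.degrees(np.arctan2(*(cb-np.array(rect[0]))[::-1])))
    pl=p[ye&(Z>134)&(X>500)&(Y<-300)]; cp=circ(pl,31.5,[550,-385]); print("pail rim",len(pl),cp,"ztop",np.percentile(pl[:,2],[50,97]))
    hk=p[(S<90)&(Z>96)&(Z<112)&(X>420)&(X<475)&(Y>-220)&(Y<-110)]; print("hook top",len(hk),np.median(hk,0),cv2.minAreaRect(hk[:,:2].astype(np.float32)))
    # rail
    f,g=np.array([480,12.]),np.array([525,388.]); u=(g-f)/np.hypot(*(g-f)); nrm=np.array([u[1],-u[0]])
    d=(p[...,:2]-f)@nrm; s=(p[...,:2]-f)@u
    m=(abs(d)<22)&(Z>146)&(Z<155)&(s>15)&(s<220); q=p[m]
    vx,vy,x0,y0=cv2.fitLine(q[:,:2].astype(np.float32),cv2.DIST_HUBER,0,.01,.01).ravel()
    print("rail",len(q),np.degrees(np.arctan2(vy,vx)),"at y=100: x",x0+(100-y0)*vx/vy,"z",np.median(q[:,2]))
    for nm,c0 in(("post-",f),("post+",g)):
        w=p[bl&(Z>146)&(np.hypot(X-c0[0],Y-c0[1])<35)]; print(nm,len(w),w.min(0),w.max(0),cv2.minAreaRect(w[:,:2].astype(np.float32)))
    re=p[((H<6)|(H>172))&(S>130)&(Z>155)&(X<560)&(Y>200)&(Y<330)]; print("collar",len(re),np.percentile(re,[5,95],0),cv2.minAreaRect(re[:,:2].astype(np.float32)))
E
python3 fit.py
```

```text
scene bin rim 119 [ 539.12161531 -188.90592295] 99.46085476658516
tab [ 488.15247558 -173.06405764  132.85879448] ((487.37115478515625, -173.90086364746094), (13.915482521057129, 29.318859100341797), 71.35092163085938) dist 53.37431873924025 dir -16.169529982078938
pail rim 108 [ 555.10899526 -390.72705997] ztop [138.93090066 142.65453557]
hook top 64 [ 460.13843638 -158.40569472  105.09945328] ((461.8323974609375, -164.29551696777344), (45.576805114746094, 25.3464412689209), 73.06891632080078)
rail 273 82.24818 at y=100: x 489.81277 z 150.14470628207414
post- 17 [473.33958729   3.71796947 148.50233909] [486.40375404  16.75558055 152.56919886] ((479.88970947265625, 10.27846908569336), (13.4279203414917, 12.640336990356445), 87.2839126586914)
post+ 28 [521.71956502 376.11184209 146.543702  ] [535.96190142 393.46780711 152.52790243] ((527.9400024414062, 385.8108215332031), (16.057010650634766, 13.806927680969238), 72.96141815185547)
collar 64 [[503.47341768 255.98119247 156.16607778]
 [524.37045616 276.97512475 163.68841591]] ((513.60107421875, 265.86279296875), (22.298830032348633, 23
[... 471 characters left out ...]
8), (56.15439987182617, 27.142114639282227), 72.54631042480469)
rail 193 81.73005 at y=100: x 485.58304 z 148.72358923841682
post- 16 [466.87910116   2.19324363 146.76512019] [480.44650384  18.2639595  150.46324513] ((473.3335266113281, 10.676260948181152), (16.58763313293457, 12.640594482421875), 69.19139099121094)
post+ 44 [515.70677201 377.7020819  146.00425081] [528.63380859 396.84725245 153.15239864] ((522.2347412109375, 387.2666015625), (12.563253402709961, 19.14199447631836), 2.618157148361206)
collar 88 [[494.94829098 256.5540616  156.15353765]
 [520.04343174 280.25463378 161.6692021 ]] ((507.166015625, 267.77569580078125), (25.657920837402344, 28.241796493530273), 82.55059814453125)
```

```bash
cat >> h.py <<'E'
def wpts(c):
    z=c["range_z"]; v,u=np.mgrid[:z.shape[0],:z.shape[1]]
    a,b=(u-c["cx"])/c["fx"],(v-c["cy"])/c["fy"]; r=np.hypot(a,b)+1e-9; t=np.minimum(r,1.4)
    k=np.tan(t)/r
    p=np.stack([a*k*z,-b*k*z,-z,np.ones_like(z)],-1)
    return (p@np.array(c["cam_to_world"]).T)[...,:3]
def R(deg):  # tool down, tool x along heading deg
    a=np.radians(deg); x=np.array([np.cos(a),np.sin(a),0]); z=np.array([0,0,-1.])
    return np.stack([x,np.cross(z,x),z],1)
def shot(n):
    c=camera("wrist"); cv2.imwrite(f"pics/{n}.png",c["image"]); np.savez(n+".npz",**c); return c
E
python3 - <<'E'
from h import *
movep([485.5,-171,320],R(-17)); c=shot("wbin")
print(c["fx"],np.round(c["cam_to_world"],3).tolist())
movep([490,100,320],R(-8)); shot("wrail")
s=read_state(); print(s["time"],s["qpos"],s["eef_pos"])
import numpy as np
a=cv2.imread("pics/wbin.png");b=cv2.imread("pics/wrail.png")
cv2.imwrite("pics/w2.png",cv2.resize(np.hstack([a,b]),(800,300)))
E
```

```text
325.19226210127806 [[-0.294, 0.918, 0.265, 551.471], [-0.956, -0.282, -0.082, -192.36], [-0.001, -0.277, 0.961, 463.127], [0.0, 0.0, 0.0, 1.0]]
2.9 [-0.13224507  0.23708996 -0.22402362  1.79655421  0.05874919  1.11455475
 -2.08920142] [490.38897774  98.22252509 319.94313533]
```

View pics/w2.png

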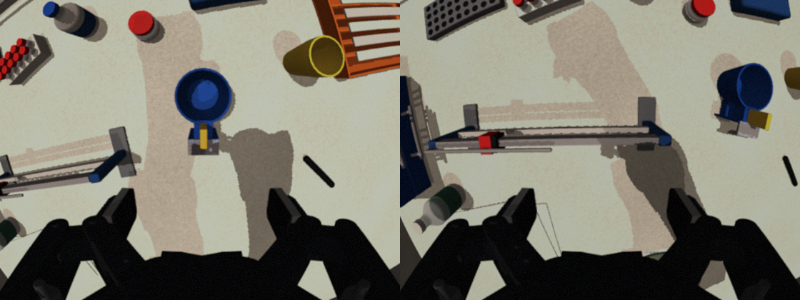

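The left view shows the bin straight ahead with its tab and hook pointing at the gripper, centred near columns 203–205. The right view shows the rail across the picture with its collar at about (488,143), and the bin and pail are also visible.

```bash
cat > wfit.py <<'E'
from fit import *
def ana(n):
    c=dict(np.load(n+".npz")); p=wpts(c); hsv=cv2.cvtColor(c["image"],cv2.COLOR_BGR2HSV).astype(int); H,S,V=[hsv[...,i] for i in range(3)]
    p=np.where(c["range_z"][...,None]>0,p,np.nan); X,Y,Z=p[...,0],p[...,1],p[...,2]
    ye=(H>18)&(H<34)&(S>120); bl=(H>105)&(H<128)&(S>100)
    print(n,"table",np.nanmedian(Z[abs(Z)<15]))
    b=p[bl&(Z>96)&(Z<104)&(X>440)&(X<600)&(Y<-120)&(Y>-260)]
    if len(b)>30: cb=circ(b,43,[535,-190]); print("bin rim",len(b),cb,np.median(b[:,2]))
    t=p[ye&(Z>150)&(Z<160)&(X<530)&(X>440)&(Y>-210)&(Y<-130)]
    if len(t)>10: print("tab top",len(t),np.median(t[:,2]),cv2.minAreaRect(t[:,:2].astype(np.float32)))
    pl=p[ye&(Z>134)&(Z<146)&(X>500)&(Y<-300)]
    if len(pl)>20: print("pail rim",len(pl),circ(pl,31.5,[550,-385]),np.median(pl[:,2]))
    hk=p[(S<90)&(Z>98)&(Z<112)&(X>420)&(X<485)&(Y>-220)&(Y<-110)]
    if len(hk)>20: print("hook",len(hk),np.median(hk,0),cv2.minAreaRect(hk[:,:2].astype(np.float32)))
    f,g=np.array([477,10.]),np.array([525,388.]); u=(g-f)/np.hypot(*(g-f)); nrm=np.array([u[1],-u[0]])
    d=(p[...,:2]-f)@nrm; s=(p[...,:2]-f)@u
    q=p[(abs(d)<20)&(Z>147)&(Z<154)&(s>15)&(s<150)]
    if len(q)>30:
        vx,vy,x0,y0=cv2.fitLine(q[:,:2].astype(np.float32),cv2.DIST_HUBER,0,.01,.01).ravel()
        r=(q[:,:2]-[x0,y0])@np.array([vy,-vx]); print("rail",len(q),np.degrees(np.arctan2(vy,vx)),"at y=100: x",x0+(100-y0)*vx/vy,"z",np.median(q[:,2]),"width",np.percentile(r,[2,98]))
    for nm,c0 in(("post-",f),("post+",g)):
        w=p[bl&(Z>146)&(Z<155)&(np.hypot(X-c0[0],Y-c0[1])<35)]
        if len(w)>10: print(nm,len(w),cv2.minAreaRect(w[:,:2].astype(np.float32)))
    re=p[((H<6)|(H>172))&(S>130)&(Z>156)&(Z<166)&(X<560)&(Y>200)&(Y<330)]
    if len(re)>10: print("collar",len(re),np.median(re[:,2]),cv2.minAreaRect(re[:,:2].astype(np.float32)))
if __name__=="__main__":
    import sys
    for n in sys.argv[1:]: ana(n)
E
python3 wfit.py wbin wrail; python3 - <<'E'
from h import *
for P,a in(([500,100,180],-8),([520,220,180],-8),([600,215,300],-8),([555,-388,120],-17),([555,-388,120],30)): print(P,a,inverse_kinematics(P,R(a)))
E
```

```text
wbin table 0.7856865614772914
bin rim 1173 [ 534.5537009  -188.98796321] 99.90859666836718
tab top 285 155.7294198964412 ((483.0484619140625, -173.54220581054688), (8.830033302307129, 27.383100509643555), 73.08563232421875)
pail rim 718 [ 550.41155973 -389.21179809] 139.69061215818417
hook 825 [ 457.98493067 -163.15089886  105.71618291] ((466.50836181640625, -168.2777862548828), (48.34146499633789, 42.037994384765625), 73.33794403076172)
rail 686 82.64939 at y=100: x 485.5819 z 150.94693450320415 width [-5.55456971  4.72294448]
post- 191 ((474.019775390625, 9.077218055725098), (20.25568962097168, 14.782155990600586), 87.29811096191406)
wrail table 0.7148289634519074
bin rim 722 [ 534.71089617 -187.66759178] 99.34091964091269
tab top 183 154.8849225806274 ((482.52178955078125, -172.55479431152344), (11.333627700805664, 26.405029296875), 75.26776885986328)
hook 595 [ 458.60198749 -161.66220662  105.23186326] ((464.25543212890625, -168.16639709472656), (52.71533203125, 38.21537399291992), 72.93291473388672)
rail 1446 82.50924 at y=100: x 484.69992 z 150.6518642408692 width [-5.25344828 
[... 196 characters left out ...]
14.95166015625), 72.40890502929688)
collar 348 161.2496761612017 ((506.85577392578125, 265.5780029296875), (27.791500091552734, 27.295900344848633), 82.12300872802734)
[500, 100, 180] -8 [-0.1504821   0.41357394 -0.21142206  1.94380895  0.11830675  0.79594003
 -2.13793206]
[520, 220, 180] -8 [-0.31607521  0.49642454 -0.26021643  1.80317554  0.16203101  0.86271926
 -2.36238518]
[600, 215, 300] -8 [-0.27065081  0.49226885 -0.25279164  1.47152107  0.12747418  1.19393008
 -2.25203719]
[555, -388, 120] -17 [ 0.49481914  0.72587602  0.04470848  1.54176242 -0.03866764  0.87481847
 -1.31443656]
[555, -388, 120] 30 [ 0.56819585  0.72445715 -0.07299842  1.5371111   0.06263437  0.88231088
 -0.57353685]
```

Height and size checks hold: tab top 155.5, rim 99.9, rail top 150.7, rail width 10.3 and collar top 161 mm. The wrist measurements agree between the two poses, so I'll grasp the bin.

```bash
cat >> h.py <<'E'
MID=np.array([498.2,197.9]); RH=-7.55
n_=np.array([np.cos(np.radians(RH)),np.sin(np.radians(RH))]); u_=np.array([-n_[1],n_[0]])
OFF=25.2
def tcp(hx,hy,z): return np.r_[MID+u_*hy+n_*(hx+OFF),z]
E
python3 - <<'E'
from h import *
movep([483.3,-173.2,230],R(-16.8)); movel([483.3,-173.2,119],max_speed=120)
f0=read_state(); clamp(); s=read_state(); print(s["eef_pos"],s["finger_gap"],s["gripper_force"],f0["eef_pos"])
movel([483.3,-173.2,240],max_speed=120); s=read_state(); print(s["ft_force"],s["finger_gap"])
movep(tcp(0.5,-100,240),R(RH)); wait(.3); s=read_state(); print(s["time"],s["eef_pos"],tcp(.5,-100,240),s["ft_force"])
shot("wh")
for n in("scene","side"):
    c=camera(n); cv2.imwrite(f"pics/{n}1.png",c["image"]); np.savez(f"{n}1.npz",**c)
a=cv2.imread("pics/wh.png");b=cv2.imread("pics/side1.png")[80:380,220:420]
cv2.imwrite("pics/h1.png",np.hstack([cv2.resize(a,(420,315)),cv2.resize(b,(210,315))]))
E
```

```text
[ 483.27392316 -173.33745703  119.07078421] 9.055549119121366 58.71600866317749 [ 483.6736133  -173.21893384  119.61442282]
[-0.0288119   0.22073586 -2.89383488] 9.602889909260508
8.2667 [510.67014461  94.63151234 240.02262514] [510.53806174  95.3901847  240.        ] [ 0.48780048  0.12029029 -2.46261734]
```

View pics/h1.png

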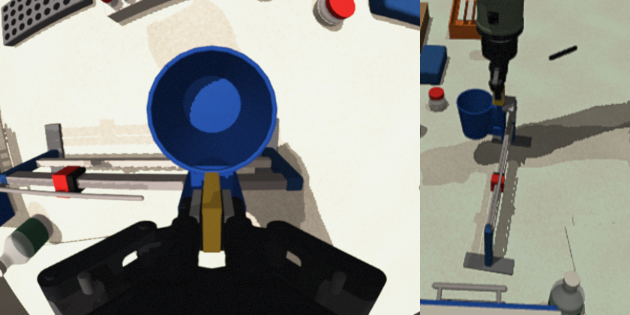

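The bin is held upright by its tab over the open stretch, with the rail behind it and the collar at about (68,180). I'll measure the held bin against the rail before lowering it.

```bash
python3 - <<'E'
from fit import *
t=tcp(.5,-100,240); dz=240-119
for n,f in(("wh",wpts),("scene1",pts),("side1",pts)):
    c=dict(np.load(n+".npz")); p=f(c); hsv=cv2.cvtColor(c["image"],cv2.COLOR_BGR2HSV).astype(int); H,S=hsv[...,0],hsv[...,1]
    Z=p[...,2]; bl=(H>105)&(H<128)&(S>100)
    loc=np.stack([(p[...,:2]-MID)@n_,(p[...,:2]-MID)@u_],-1)
    x,y=loc[...,0],loc[...,1]
    m=bl&(abs(Z-99-dz)<5)&(x>30)&(x<140)&(abs(y+100)<60); q=np.c_[loc[m],Z[m]]
    cc=circ(q,43,[81,-100]); A=np.c_[q[:,:2],np.ones(len(q))]; k=np.linalg.lstsq(A,q[:,2],rcond=None)[0]
    print(n,len(q),"rim",cc,"z",np.median(q[:,2]),"slopes",k[:2],"hook x",cc[0]-80.5)
    m=(S<110)&(abs(Z-105-dz)<8)&(x>-25)&(x<12)&(abs(y+100)<40); q=loc[m]
    if len(q)>10: print(" hook",len(q),np.percentile(q,[3,50,97],0).round(1).tolist(),np.median(Z[m]),cv2.minAreaRect(q.astype(np.float32)))
    m=(abs(x)<20)&(abs(Z-150)<4)&(y>-60)&(y<-20)|(abs(x)<20)&(abs(Z-150)<4)&(y>-165)&(y<-140); q=loc[m]
    if len(q)>10: print(" rail x",np.percentile(q[:,0],[3,50,97]).round(1))
s=read_state(); print((s["eef_pos"][:2]-MID)@n_-OFF,(s["eef_pos"][:2]-MID)@u_)
E
```

```text
wh 5737 rim [  80.9309327  -100.79479039] z 220.786584039704 slopes [ 0.00530372 -0.00047116] hook x 0.4309327004720558
 rail x [-5.4  0.3  4.6]
scene1 231 rim [  85.8661155  -100.48232413] z 219.89475959436152 slopes [0.00447333 0.00256152] hook x 5.366115503245965
 hook 43 [[-9.8, -95.1], [2.2, -85.3], [11.5, -76.3]] 226.54602110943677 ((0.5708303451538086, -86.52264404296875), (22.384241104125977, 21.558351516723633), 86.82353973388672)
 rail x [-2.6  4.3  8.8]
side1 191 rim [ 81.36562804 -97.8330697 ] z 218.42103118694217 slopes [0.0062586  0.00781501] hook x 0.8656280353642245
 hook 152 [[-11.2, -122.8], [-0.6, -96.0], [10.8, -73.5]] 224.53254533941345 ((-0.08609962463378906, -99.16754913330078), (52.961273193359375, 23.073320388793945), 89.89540100097656)
 rail x [-4.1  1.5  4.6]
0.600116499584189 -100.26821000762925
```

All three views put the slot within 2 mm of the rail's centre line and the bin upright. Lowering it under guard.

```bash
python3 - <<'E'
from h import *
g=movel(tcp(.5,-100,200),max_speed=80,guard=12); print(g)
g2=movel(tcp(.5,-100,176),max_speed=40,guard=8) if not g else None
s=read_state(); print(g2,s["eef_pos"],s["ft_force"])
if g2 is False:
    g3=movel(tcp(.5,-100,167),max_speed=15,guard=4); s=read_state(); print(g3,s["eef_pos"],s["ft_force"],s["torque"],s["time"])
c=camera("side"); cv2.imwrite("pics/side2.png",c["image"])
E
```

```text
False
False [510.61438282  95.39555955 176.0689735 ] [-0.18236752  0.2584419  -2.53623991]
True [510.8534644   95.33979009 169.84898848] [ 0.99316501 -0.21697219  5.23240194] [-0.07903566  0.00416793  0.07975837] 10.275
```

Contact came at TCP z 169.8 against 170.5 expected, so the hook is seated. I'll take some weight off it, slide it along, and feel for the buffer.

```bash
python3 - <<'E'
from h import *
def st(t):
    s=read_state(); f=s["ft_force"]; print(t,round(s["time"],2),"hy",round((s["eef_pos"][:2]-MID)@u_,2),"z",round(s["eef_pos"][2],2),"f_n,u,z",np.round([f[:2]@n_,f[:2]@u_,f[2]],2))
wait(.2); movel(tcp(.5,-100,170.3),max_speed=10); wait(.2); st("eased")
g=movel(tcp(.5,5,170.3),max_speed=50,guard=8); print(g); st("slid")
wait(.2); st("rest")
if not g:
    g=movel(tcp(.5,34,170.3),max_speed=8,guard=3); print(g); st("contact"); wait(.3); st("held")
E
```

```text
eased 10.97 hy -100.05 z 170.13 f_n,u,z [-0.36 -1.   -3.1 ]
False
slid 13.22 hy 4.78 z 170.3 f_n,u,z [-0.03 -0.08 -2.41]
rest 13.43 hy 4.92 z 170.31 f_n,u,z [-0.37 -0.81 -2.17]
True
contact 16.02 hy 28.51 z 169.86 f_n,u,z [ 2.85 -1.22  3.66]
held 16.32 hy 28.55 z 169.82 f_n,u,z [ 1.29 -0.52  5.97]
```

The guard tripped mostly on vertical force, while the force along the rail is only about 0.5 N. I'll ease up slightly, look, and then nudge forward watching the along-rail force.

```bash
cat >> h.py <<'E'
def st(t):
    s=read_state(); f=s["ft_force"]; print(t,round(s["time"],2),"hx,hy",np.round([(s["eef_pos"][:2]-MID)@n_-OFF,(s["eef_pos"][:2]-MID)@u_],2),"z",round(s["eef_pos"][2],2),"f_n,u,z",np.round([f[:2]@n_,f[:2]@u_,f[2]],2),"m",np.round(s["torque"],2)); return np.array([f[:2]@n_,f[:2]@u_,f[2]])
E
python3 - <<'E'
from h import *
st("now")
movel(tcp(.5,28.0,170.6),max_speed=10); wait(.3); st("up")
shot("wc"); c=camera("side"); 
a=cv2.imread("pics/wc.png")[140:320,0:280]; b=c["image"][200:300,250:340]
cv2.imwrite("pics/c3.png",np.hstack([cv2.resize(a,(480,309)),cv2.resize(b,(278,309))]))
E
```

```text
now 16.32 hx,hy [ 0.35 28.55] z 169.82 f_n,u,z [ 1.29 -0.52  5.97] m [-0.15 -0.13  0.02]
up 16.89 hx,hy [ 0.4  27.99] z 170.49 f_n,u,z [-0.89  0.9  -2.81] m [-0.01  0.08 -0.05]
```

View pics/c3.png

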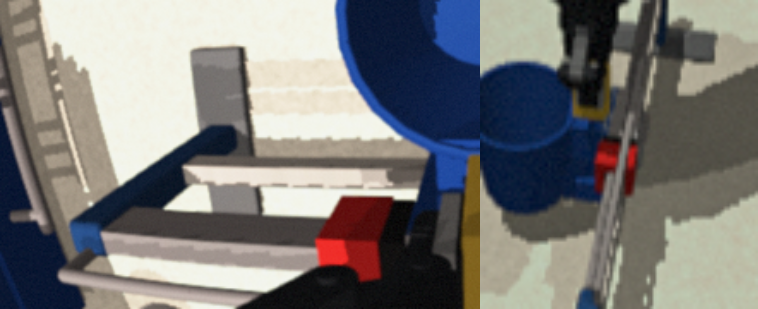

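The views show the hook close to the collar, with the bin's back plate just left of its face in the wrist crop. I'll nudge forward in 0.5 mm steps.

```bash
python3 - <<'E'
from h import *
hy=28.0
while hy<38:
    hy+=.5; movel(tcp(.5,hy,170.5),max_speed=6); wait(.12); f=st(hy)
    if f[1]<-3.2 or abs(f[2])>15: break
wait(.3); st("held")
E
```

```text
28.5 17.36 hx,hy [ 0.5  28.51] z 170.51 f_n,u,z [-0.75 -0.18 -2.52] m [0.05 0.08 0.01]
29.0 17.73 hx,hy [ 0.53 28.79] z 170.48 f_n,u,z [ 0.23 -2.45 -2.54] m [-0.62  0.16  0.08]
29.5 18.09 hx,hy [ 0.59 28.83] z 170.48 f_n,u,z [ 0.48 -6.03  0.09] m [-1.25  0.22  0.16]
held 18.39 hx,hy [ 0.58 28.85] z 170.49 f_n,u,z [ 0.7  -5.72 -0.39] m [-1.2   0.26  0.1 ]
```

The bin pressed on the buffer with about 5.7 N for 0.3 s, without reaching the collar's slip force. Now I'll release it and look from above.

```bash
python3 - <<'E'
from h import *
movel(tcp(.5,29.1,170.2),max_speed=10); st("relax")
open_gripper(); wait(.2); movel(tcp(.5,29.1,235),max_speed=120)
movep(np.r_[MID+u_*20+n_*30,330],R(RH)); wait(.2); shot("wd"); st("above")
movep([520,-380,330],R(RH)); wait(.2); shot("wp"); st("pail")
from fit import circ
for n in("wd","wp"):
    c=dict(np.load(n+".npz")); p=wpts(c); hsv=cv2.cvtColor(c["image"],cv2.COLOR_BGR2HSV).astype(int); H,S=hsv[...,0],hsv[...,1]; Z=p[...,2]; bl=(H>105)&(H<128)&(S>100); ye=(H>18)&(H<34)&(S>120)
    loc=np.stack([(p[...,:2]-MID)@n_,(p[...,:2]-MID)@u_,Z],-1)
    if n=="wd":
        q=loc[bl&(abs(Z-150)<6)&(loc[...,0]>25)&(loc[...,0]<140)&(abs(loc[...,1]-29)<60)]
        cc=circ(q,43,[80,29]); k=np.linalg.lstsq(np.c_[q[:,:2],np.ones(len(q))],q[:,2],rcond=None)[0]
        w=MID+n_*cc[0]+u_*cc[1]; print("bin rim loc",cc,"world",w,"z",np.median(q[:,2]),"slopes",k[:2])
        re=loc[((H<6)|(H>172))&(S>130)&(abs(Z-161)<4)&(abs(loc[...,1]-68)<30)&(abs(loc[...,0])<30)]; print("collar",cv2.minAreaRect(re[:,:2].astype(np.float32)),np.median(re,0))
    else:
        q=p[ye&(abs(Z-140)<6)&(p[...,0]>480)&(p[...,1]<-320)&(p[...,1]>-460)]
        print("pail",len(q),circ(q,31.5,[550,-389]),np.median(q[:,2]))
E
```

```text
relax 18.64 hx,hy [ 0.56 28.83] z 170.19 f_n,u,z [ 0.21 -4.01 -0.72] m [-1.03  0.09  0.1 ]
above 20.97 hx,hy [ 4.46 19.91] z 328.84 f_n,u,z [0.89 0.89 0.42] m [ 0.02  0.   -0.  ]
pail 23.35 hx,hy [  72.54 -569.59] z 329.99 f_n,u,z [0.12 0.78 1.12] m [ 0.07  0.05 -0.03]
bin rim loc [81.68353907 28.87573591] world [582.96941169 215.79289022] z 147.4804649868259 slopes [-0.03899822  0.00011066]
collar ((-0.9068031311035156, 70.1900405883789), (23.51706314086914, 27.696977615356445), 89.06729125976562) [  2.99408945  71.19305834 161.18891886]
pail 643 [ 551.11557497 -390.45139752] 140.3401232636811
```

```bash
python3 -c "
import cv2,numpy as np
cv2.imwrite('pics/dp.png',cv2.resize(np.hstack([cv2.imread('pics/wd.png'),cv2.imread('pics/wp.png')]),(800,300)))"
```

```text
(no output)
```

View pics/dp.png

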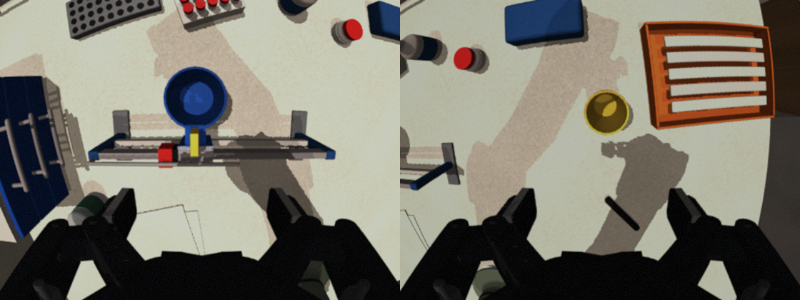

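The bin is hanging at the buffer with a 2.2° lean, rim z 147.5 and hook about 40 mm short of the collar's middle. The pail stands clear at (551,−390). Now I'll grasp and nest it.

```bash
python3 - <<'E'
from h import *
P=[551,-390]
movep([*P,180],R(RH)); movel([*P,101],max_speed=100,guard=12); st("down"); clamp(); s=read_state(); print(s["finger_gap"],s["gripper_force"])
movel([*P,340],max_speed=150); st("lift"); print(read_state()["finger_gap"])
B=MID+n_*79.8+u_*28.9
movep([*B,335],R(RH)); wait(.3); st("over bin")
c=shot("we"); side=camera("side")["image"]; sc=camera("scene")["image"]
cv2.imwrite("pics/e.png",np.hstack([cv2.resize(c["image"],(400,300)),cv2.resize(side[30:330,180:480],(300,300))]))
E
```

```text
down 24.95 hx,hy [ 104.73 -576.08] z 101.68 f_n,u,z [-0.13  0.47  0.16] m [-0.03  0.03 -0.01]
65.72637820719426 65.94151295721531
lift 27.02 hx,hy [ 104.17 -575.77] z 339.23 f_n,u,z [ 0.03  0.08 -1.39] m [ 0.04 -0.01  0.03]
65.6493160878203
over bin 29.5 hx,hy [54.76 28.6 ] z 334.98 f_n,u,z [-0.12  0.19 -1.81] m [-0.02  0.03  0.02]
```

View pics/e.png

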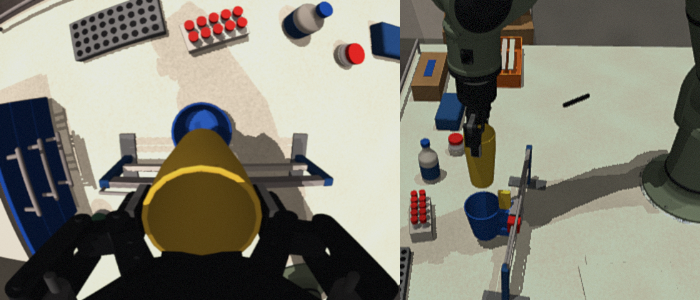

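The pail is held above the bin. I'll measure its offset in the grip, correct for it, and lower it under guard.

```bash
python3 - <<'E'
from fit import *
c=dict(np.load("we.npz")); p=wpts(c); hsv=cv2.cvtColor(c["image"],cv2.COLOR_BGR2HSV).astype(int); H,S=hsv[...,0],hsv[...,1]
loc=np.stack([(p[...,:2]-MID)@n_,(p[...,:2]-MID)@u_,p[...,2]],-1); Z=loc[...,2]
q=loc[(H>18)&(H<34)&(S>120)&(abs(Z-374)<6)]
cc=circ(q,31.5,[80,29]); k=np.linalg.lstsq(np.c_[q[:,:2],np.ones(len(q))],q[:,2],rcond=None)[0]
print("pail rim",len(q),cc,np.median(q[:,2]),"slopes",k[:2],"extent",np.percentile(q,[1,99],0).round(1).tolist())
dx=np.clip(cc[0]-79.8,-5,5) if len(q)>200 else 0
B=lambda z:np.r_[MID+n_*(79.8-dx)+u_*28.9,z]
g=movel(B(250),max_speed=100,guard=10); st(g)
if not g:
    g=movel(B(172),max_speed=50,guard=6); st(g)
    if not g: g=movel(B(150),max_speed=15,guard=4); st(g)
shot("wf"); im=camera("side"); cv2.imwrite("pics/side3.png",im["image"])
E
```

```text
pail rim 4131 [79.96300324 28.71949336] 372.9000244636149 slopes [ 0.01477065 -0.00185036] extent [[57.0, -3.9, 368.2], [112.0, 61.1, 374.5]]
False 30.65 hx,hy [54.72 29.08] z 250.64 f_n,u,z [-0.45  0.06 -1.6 ] m [-0.01  0.02 -0.04]
False 32.36 hx,hy [54.56 28.98] z 172.3 f_n,u,z [ 0.39 -1.25 -1.43] m [ 0.02 -0.02  0.  ]
True 33.42 hx,hy [54.8  28.88] z 154.83 f_n,u,z [-0.08  0.77  6.7 ] m [-0.07 -0.02 -0.01]
```

The foot touched at 154.8. With the lean I expected about 154, so it is on the floor. Releasing and checking.

```bash
python3 - <<'E'
from fit import *
B=lambda z,x=79.8:np.r_[MID+n_*x+u_*28.9,z]
open_gripper(); wait(.2); movel(B(260),max_speed=100)
movep(B(340,30),R(RH)); wait(.4); st("up"); c=shot("wg"); im=camera("side")["image"]
p=wpts(c); hsv=cv2.cvtColor(c["image"],cv2.COLOR_BGR2HSV).astype(int); H,S=hsv[...,0],hsv[...,1]
loc=np.stack([(p[...,:2]-MID)@n_,(p[...,:2]-MID)@u_,p[...,2]],-1); x,y,Z=np.moveaxis(loc,-1,0)
fit=lambda q:np.linalg.lstsq(np.c_[q[:,:2],np.ones(len(q))],q[:,2],rcond=None)[0][:2]
q=loc[(H>18)&(H<34)&(S>120)&(abs(Z-194)<7)&(x>45)&(abs(y-29)<50)]; print("pail rim",len(q),circ(q,31.5,[80,29]),np.median(q[:,2]),fit(q))
q=loc[(H>105)&(H<128)&(S>100)&(abs(Z-148)<6)&(x>25)&(x<140)&(abs(y-29)<60)]; print("bin rim",len(q),circ(q,43,[80,29]),np.median(q[:,2]),fit(q))
q=loc[((H<6)|(H>172))&(S>130)&(abs(Z-161)<4)&(abs(y-68)<30)&(abs(x)<30)]; print("collar",cv2.minAreaRect(q[:,:2].astype(np.float32)))
cv2.imwrite("pics/g.png",np.hstack([cv2.resize(c["image"],(400,300)),cv2.resize(im[130:330,180:380],(300,300))]))
E
```

```text
up 36.13 hx,hy [ 4.86 28.77] z 339.39 f_n,u,z [-0.49 -0.37  0.76] m [-0.02 -0.01  0.  ]
pail rim 893 [87.33235605 28.46994097] 191.50772556851302 [-0.05352748  0.003194  ]
bin rim 1168 [82.04908377 28.87581852] 147.27612219315728 [-0.04042446 -0.00161525]
collar ((-0.6026611328125, 70.9222412109375), (27.85751724243164, 20.90109634399414), 1.9157636165618896)
```

View pics/g.png

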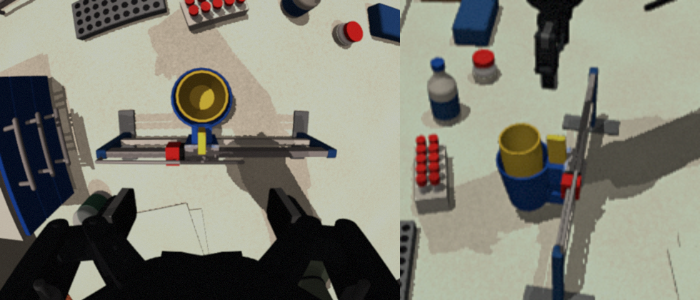

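The pail sits in the hanging bin, rim 44 mm above the bin's rim and within about 4 mm of its axis. The hook is about 42 mm short of the collar's middle, and the gripper is clear. Handing in.

```bash
python3 -c "
from workcell import *
print(finish_job())"
```

```text
the job is handed in; nothing more can be done
None
```

The job is handed in at about 36 s on the robot's clock, with no verdict returned: the bin hangs against the collar's buffer (contact felt at about 5.7 N), the pail is nested on its floor, and the arm touches nothing.

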